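Clip the printing plate into the sprung stand

TASK

Take the copper printing plate from the wooden draining rest and mount it in the grey sprung stand: lean it to tuck its lower edge into the aluminium channel, press the channel down, straighten the plate upright beneath the two corner caps and let the springs lift it so that its top corners are caught behind the noses of the caps. Leave it standing there by itself, and do not disturb the ink tin, the wooden type block and the black loupe that stand about.

Things in the scene. Friction and masses are not known exactly. Their poses are not given: they have to be found in the camera images.
- plate: Flat copper-faced printing plate: 5 mm thick (its x), 130 mm wide (y), 110 mm high (z), 0.23 to 0.39 kg. Origin in the middle of its lower edge, z towards its upper edge. At the start it leans 30 degrees from upright in the wooden rest, upper edge to the robot's right; its upper 55 mm is free on both faces, which are alike.
- plate_top (a point): The middle of the plate's upper edge, 110 mm above its origin; axes as the plate's.
- rest: Fixed wooden draining rest, 100 x 150 mm, 63 mm high. Origin at bench level, z up. Its slot along y, 7 mm wide, open above, leans 30 degrees to -x (about the robot's right): back board on the -x side (55 mm up along the plate), low lip on the +x side (17 mm up). The plate's origin starts 19 mm above the rest's origin; it comes out along its own slanted plane.
- stand: Fixed grey sprung stand, 110 x 170 mm, 146 mm high. Origin at bench level under the middle plane of the mounted plate; x to its back (open front looks to -x, roughly to the robot's right), y along the plate's width, z up. Dark posts behind the plate, front faces at x = 4 mm, y = +-47 to +-77 mm; open between them and above. Side cheeks, inner faces at y = +-71 mm, from x = -9 mm back.
- cap_line (a point): Point of the stand midway between its two corner caps, at x = 0, y = 0, z = 138 mm of the stand: the height of the caps' undersides. The caps reach forward from the posts to x = -9 mm over y = +-47 to +-77 mm; each has a nose, x = -9 to -4 mm, hanging down to z = 133 mm, behind which the plate's top corners are caught.
- trough (a point): Point of the stand at x = 0, y = 0, z = 32 mm: the unpressed floor of the aluminium channel, 128 mm long. Inside faces at x = -7 mm (front wall, 8 mm above the floor) and 4 mm (rear wall, middle 90 mm of the length, 24 mm above the floor). An upright plate finds no way in; leaning about 25 to 35 degrees with its top to -x it goes over the front wall, foot first.
- channel (a joint): How far the channel is pressed straight down, m: 0 empty, stop at 0.013; springs give 4 N at 0 and 10.5 N at 0.013. The plate straightening upright passes beneath the noses only while this is above 0.009; with the plate mounted and pushed up against the caps it reads about 0.004.
- tin: A low round ink tin, 70 mm across, 30 mm high, loose bystander. Origin at the centre of its underside.
- type_block: A wooden type block, 50 x 42 x 24 mm, loose bystander. Origin at the centre of its underside.
- loupe: A black loupe, 42 mm across, 40 mm high, loose bystander. Origin at the centre of its underside.
There are look-alikes about, which are no part of the job. Several things have the shape of the plate; the one meant has the colours described above.

How it is judged:
On the way:
1. the plate's lower edge is in the channel while the plate leans at least 12 degrees (x of plate in the frame of stand between -0.007 and 0.006 m and y of plate in the frame of stand between -0.012 and 0.012 m and z of plate in the frame of stand below 0.038 m and angle between plate's own z axis and vertical above 0.21 rad), for 0.1 s.
At the end, for the whole second after the job is handed in: The plate stands upright (within 6 degrees) in the stand by itself and at rest: lower edge in the channel, upper edge at 135 to 141 mm above the bench behind the noses of both caps, held up by the springs (channel between 2 and 7 mm down), and released (z of plate_top in the frame of stand between 0.135 and 0.141 m and x of plate_top in the frame of stand between -0.005 and 0.006 m and x of plate in the frame of stand between -0.007 and 0.006 m and y of plate in the frame of stand between -0.012 and 0.012 m and angle between plate's own z axis and vertical below 0.1 rad and value of joint channel between 0.002 and 0.007 m and linear speed of plate below 0.02 m/s and contact force between the fingers and plate below 0.1 N); the robot touches nothing.
It fails at once if the ink tin is moved more than 20 mm (distance of tin from where it was at the start of the episode above 0.02 m).
It fails at once if the type block is moved more than 20 mm (distance of type_block from where it was at the start of the episode above 0.02 m).
It fails at once if the loupe is moved more than 20 mm (distance of loupe from where it was at the start of the episode above 0.02 m).
It also fails if it takes over 53 s, if anything falls off the work surface, if the arm or the gripper's body presses on something with over 40 N, if the wrist force passes 120 N, or if a joint passes its speed limit or range.

ROBOT

A 7-joint arm with a two-finger parallel gripper is mounted at the origin on the work surface; the furniture and walls round the work are solid. World frame = base frame: x ahead of the robot, y to its left, z up, the work surface at z = 0. Lengths are in m, angles in rad, forces in N, time in s.
With the tool pointing down it reaches from about 0.4 to 0.85 m from the base axis. Payload 10.4 kg.
Tool frame: the origin (TCP) lies between the finger pads; the fingertips stand ahead of it and the grasp point (between the pads) lies 3 mm ahead of it (r.tips_ahead is the z of the fingertips in the tool frame, in m); z points along the fingers, y is the line along which they close (so a half turn about z gives the same grasp; the last joint's range is limited). The gripper opens to 87 mm and grips with 3 to 60 N. Pads are 19 mm wide; open, the fingers measure 117 mm over their backs; the gripper's body (75 mm by 190 mm) begins 51 mm behind the grasp point.
Start: joints at [1.319, 0.332, -0.065, 1.46, 0.022, 1.35, -0.088], TCP at [0.142, -0.609, 0.218] pointing down, gripper open.
Joint ranges: [-2.6, 2.6], [-0.5, 2.12], [-1.47, 1.34], [0.16, 2.42], [-1.27, 4.41], [0.06, 2.06], [-2.6, 2.6]. Speed limits (rad/s): [2.22, 2.22, 2.79, 2.79, 3.14, 3.14, 3.14].

INTERFACE

Orientations are given as a unit quaternion [x, y, z, w].
In Python, from bench import telemetry, camera, get_calibration, r gives the robot as it stands.
- The arm moves only by the tool drive_tool, never from a script. Its argument "series" is one flat list of numbers, 7 for each row, row after row: the turn, a rotation vector about the tool's x, y, z in units of 5 degrees (1.0 is 5 degrees), then the shift along the tool's x, y, z in units of 40 mm (1.0 is 40 mm), then the opening, from -1 (shut) to 1 (fully open). A call has 1 to 10 rows; each row is the pose to reach, as a shift and turn from the pose commanded when the call began, along the tool's axes at that moment; what a row does not reach only later rows make up. A row lasts 1/12 s, in which the tool goes at most 41.7 mm and 7.16 degrees, less where a joint would pass 70% of its speed; a pose out of reach is approached as far as the arm can. A call with a gripper value outside its range is refused whole. The fingers move at their own pace and stop on an object; "grip_force" is the grip in N (left out, the last holds). Time passes only in rows, so rows that repeat a pose let the fingers close. It gives the time, the measured TCP pose, the force, the opening and the grip force at its end, in the units of the state.
- telemetry.read_state(): the state, without advancing time (a new reading comes with each control period).
- camera(name): name is "scene" or "top" or "wrist"; returns the picture (400x640x3 uint8, red, green, blue); there is no depth.
- get_calibration(name): a dict with "fovy" (degrees; the focal length in pixels is half the picture's height over the tangent of half this angle, whatever the lens; pixels are square), "cx", "cy" (the principal point, pixels), "dist" ([k1, k2, p1, p2, k3] as OpenCV has them; the pictures are not rectified), "xyz" and "rotation" of the camera in the world. Camera axes: x right, y up, looking along -z (the intrinsics and any distortion apply to the point x, -y, -z); pixel columns grow to the right and rows downward; lengths in m; the calibration is good to about 2 mm. A picture is of the moment at which its call begins: read the wrist's pose just before it. get_calibration takes no time and is no camera call; for the wrist camera it gives the pose at the moment of the call.
- r.close_job(): hands the job in; it is judged then, once.
The state is a dict: "time": time; "joint_positions": joint angles; "joint_vel": joint speeds; "joint_torque": joint torques, N m; "ee_pos": TCP position; "eef_rot": TCP orientation; "ft_force": force on the tool from outside, world axes, zero at the start; "torque": the same for the moment, N m; "width": finger opening in m; "grip_force": force on a finger pad.
Only numpy, scipy, OpenCV 4.12 (cv2) and the standard library are available. Lean on these libraries where they do the work, as an engineer would, in place of code of your own. Each camera call takes 0.05 s, during which the arm holds its last target. There are 200 camera calls.

## Working session

There is one attempt and no reset: what is moved stays moved. The work goes in short steps, Python scripts to look and compute and a tool call to move; the robot and the scene stay as the last step left them, time stands still between calls to the robot, and variables do not carry over. Pictures are saved under pics/ and viewed, at most 10 in all, crops included, and the job is handed in when it is done.

Besides the shell and the picture viewer there is one more tool, called after "Call:" in YAML: its name, and indented under it one key for each argument. drive_tool: Moves the arm, as the interface text tells. Its arguments: {"type":"object","properties":{"series":{"type":"array"},"grip_force":{"type":"number"}},"required":["series"]}

```bash
mkdir -p pics
python3 - <<'E'
from bench import telemetry, camera, get_calibration, r
import cv2, json
s=telemetry.read_state(); print({k:s[k] for k in("time","ee_pos","eef_rot","ft_force","width")}, r.tips_ahead)
for n in("scene","top"):
    im=camera(n); cv2.imwrite(f"pics/{n}0.png",im[:,:,::-1]); print(n,get_calibration(n))
E
```

```text
{'time': 0.0, 'ee_pos': array([ 0.14163927, -0.60831956,  0.21694338]), 'eef_rot': array([ 9.93465148e-01,  1.14133515e-01, -1.29051467e-04, -7.23971052e-04]), 'ft_force': array([-0.4887793 ,  1.10700707,  0.18923671]), 'width': 0.0871081523964009} 0.022
scene {'fovy': 57.190267123994566, 'cx': 317.1130079933762, 'cy': 204.38026022683937, 'dist': array([-0.03195381,  0.        ,  0.        ,  0.        ,  0.        ]), 'xyz': array([0.08139881, 0.81910813, 0.67305858]), 'rotation': array([-0.1156981 ,  0.46131837,  0.85630356, -0.20135423])}
top {'fovy': 51.455120280117214, 'cx': 316.3646119671212, 'cy': 206.06698909462534, 'dist': array([-0.00078842,  0.        ,  0.        ,  0.        ,  0.        ]), 'xyz': array([0.46123765, 0.04104911, 1.07013476]), 'rotation': array([-0.01728014,  0.01334438,  0.71100613, -0.70284679])}
```

View pics/scene0.png

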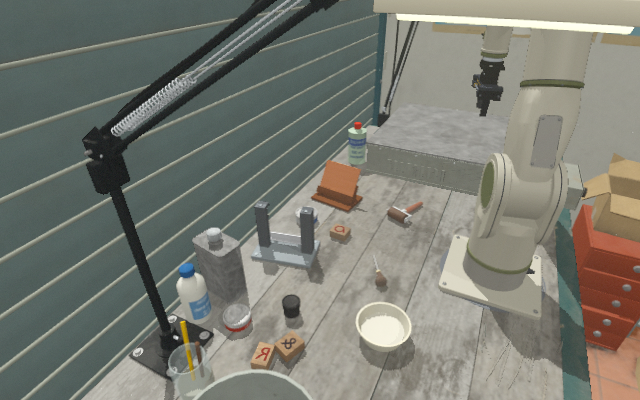

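View pics/top0.png

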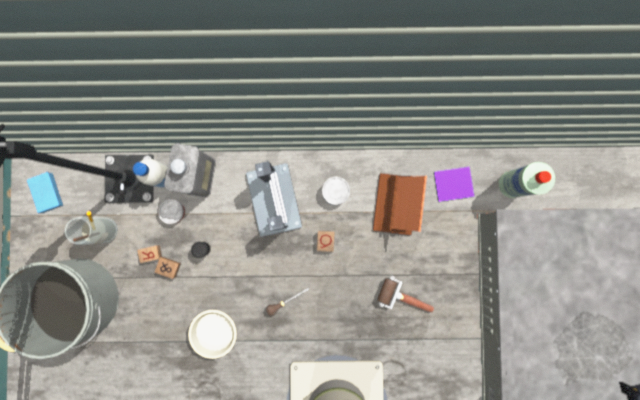

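```bash
cat > h.py <<'E'
import numpy as np, cv2
from scipy.spatial.transform import Rotation as R
from bench import telemetry, camera, get_calibration, r
def cam(n, c=None):
    c=c or get_calibration(n); f=200/np.tan(np.radians(c["fovy"])/2)
    K=np.array([[f,0,c["cx"]],[0,f,c["cy"]],[0,0,1.]])
    return K,np.array(c["dist"]),np.array(c["xyz"]),R.from_quat(c["rotation"]).as_matrix()
def proj(C,P):
    K,d,t,M=C; Q=(np.atleast_2d(P)-t)@M*[1,-1,-1]
    return cv2.projectPoints(Q.reshape(-1,1,3),np.zeros(3),np.zeros(3),K,d)[0][:,0]
def ray(C,px):
    K,d,t,M=C; u=cv2.undistortPoints(np.array(px,float).reshape(-1,1,2),K,d)[:,0]
    return t,np.c_[u[:,0],-u[:,1],-np.ones(len(u))]@M.T
def onz(C,px,z):
    t,v=ray(C,px); return t+v*((z-t[2])/v[:,2])[:,None]
def crop(im,x0,y0,x1,y1,k,fn):
    cv2.imwrite("pics/"+fn,cv2.resize(im[y0:y1,x0:x1],None,fx=k,fy=k,interpolation=cv2.INTER_CUBIC))
E
python3 - <<'E'
from h import *
a=cv2.imread("pics/top0.png");b=cv2.imread("pics/scene0.png")
A=cv2.resize(a[155:245,235:435],None,fx=4,fy=4,interpolation=2)
B=cv2.resize(b[150:275,240:372],None,fx=4.8,fy=4.8,interpolation=2)
cv2.imwrite("pics/t1.png",A);cv2.imwrite("pics/s1.png",B);print(A.shape,B.shape)
C=cam("top");print(onz(C,[(335,191),(325,242),(170,211),(200,249),(272,200),(400,204)],0.03).round(3))
E
```

```text
(360, 800, 3) (600, 634, 3)
[[ 0.544 -0.001  0.03 ]
 [ 0.416  0.026  0.03 ]
 [ 0.498  0.414  0.03 ]
 [ 0.402  0.339  0.03 ]
 [ 0.523  0.158  0.03 ]
 [ 0.509 -0.163  0.03 ]]
```

View pics/t1.png

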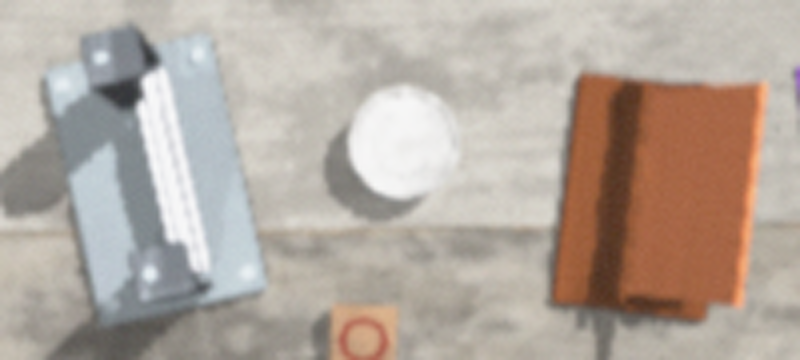

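View pics/s1.png

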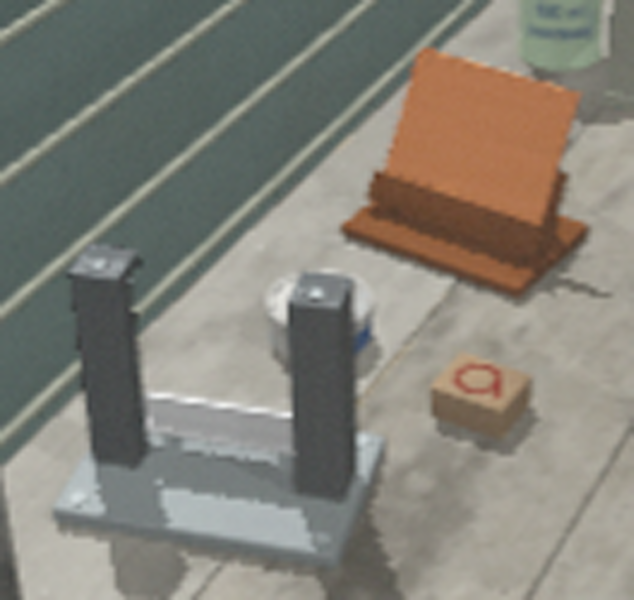

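```bash
cat > fit.py <<'E'
from h import *
from scipy.optimize import least_squares
T,S=cam("top"),cam("scene")
t=lambda u,v:(235+u/4,155+v/4); s=lambda u,v:(240+u/4.8,150+v/4.8)
def W(p,P):  # p=x,y,yaw
    return R.from_euler("z",p[2]).apply(np.atleast_2d(P)/1000.)+[p[0],p[1],0]
def fit(obs,p0,name):
    f=lambda p:np.concatenate([(proj(C,W(p,P))-px).ravel() for C,P,px in obs])
    q=least_squares(f,p0,loss="soft_l1"); print(name,q.x.round(4),"yaw deg",np.degrees(q.x[2]).round(2)); print(q.fun.reshape(-1,2).round(1).tolist()); return q.x
if __name__=="__main__":
    pt=[-55,0,19+95.3]
    a=np.radians(30); P=lambda y,l,o=0:[-l*np.sin(a)+o*np.cos(a),y,19+l*np.cos(a)+o*np.sin(a)]
    fit([(T,P(-65,110),t(767,80)),(T,P(65,110),t(743,305)),(S,P(-65,110),s(425,48)),(S,P(65,110),s(580,95))],[.51,-.14,1.5],"rest(plate)")
    fit([(T,[-50,-75,8],t(765,80)),(T,[50,-75,8],t(582,75)),(T,[50,75,8],t(553,303))][1:]+[(S,[50,-75,8],s(343,228)),(S,[50,75,8],s(520,290)),(S,[-50,75,8],s(588,230))],[.51,-.14,1.5],"rest(base)")
    fit([(S,[-9,-77,146],s(88,245)),(S,[-9,-47,146],s(143,258)),(S,[-9,47,146],s(303,272)),(S,[-9,77,146],s(355,280))],[.52,.16,1.7],"stand caps scene")
    # base: outer corners in both cams; unknown x offset of base o and height
    B=[(T,-1,-1,t(210,35)),(T,1,-1,t(45,75)),(T,1,1,t(103,325)),(T,-1,1,t(265,290)),(S,1,-1,s(57,505)),(S,1,1,s(335,552)),(S,-1,1,s(383,440))]
    for h in(8,12):
        print(h);fit([(C,[55*i,85*j,h],px) for C,i,j,px in B],[.52,.16,1.7],"stand base (its centre)")
E
python3 fit.py
```

```text
rest(plate) [ 0.5132 -0.1465  1.4372] yaw deg 82.35
[[0.0, 0.5], [-0.2, 0.3], [-1.1, -1.2], [-0.1, -1.3]]
rest(base) [ 0.508  -0.157   1.4234] yaw deg 81.55
[[-0.2, -0.4], [-0.5, 0.6], [-0.7, -1.0], [0.0, -0.1], [1.1, -1.2]]
stand caps scene [0.5216 0.1497 1.8006] yaw deg 103.17
[[0.1, 0.3], [-0.8, -1.1], [0.1, 0.3], [0.4, 0.0]]
8
stand base (its centre) [0.524  0.1547 1.7826] yaw deg 102.13
[[0.4, -0.6], [-0.1, -1.1], [-0.4, 1.0], [1.1, 0.2], [-1.6, 0.9], [0.3, 1.5], [0.7, -0.7]]
12
stand base (its centre) [0.5235 0.155  1.7827] yaw deg 102.14
[[0.1, -0.6], [-0.5, -1.1], [-0.7, 1.2], [1.0, 0.4], [-1.6, -0.1], [0.5, 0.5], [0.8, -1.7]]
```

```bash
cat > plan.py <<'E'
from h import *
def leanR(yaw,th):  # plate frame: yaw deg, lean deg (top to -x)
    return (R.from_euler("z",yaw,degrees=True)*R.from_euler("y",-th,degrees=True)).as_matrix()
def toolR(M): return np.c_[-M[:,1],-M[:,0],-M[:,2]]
def rel(pos,M,s=None,base=None):
    s=s or telemetry.read_state(); p0,M0=base or (s["ee_pos"],R.from_quat(s["eef_rot"]).as_matrix())
    w=R.from_matrix(M0.T@M).as_rotvec(degrees=True)/5; d=M0.T@(pos-p0)/.04
    return np.r_[w,d].round(2).tolist()
def plate_tcp(o,M,l): return np.array(o)+l*M[:,2]   # TCP at l above plate origin along plate
REST=(np.array([.512,-.148,.019]),82.,30.); STAND=(np.array([.522,.150,0]),102.5)
E
python3 - <<'E'
from plan import *
M=leanR(*REST[1:]); print(rel(plate_tcp(REST[0],M,.187),toolR(M)), plate_tcp(REST[0],M,.187))
c=get_calibration("wrist");s=telemetry.read_state();M0=R.from_quat(s["eef_rot"]).as_matrix()
print("wristcam in tool",M0.T@(c["xyz"]-s["ee_pos"]),(M0.T@R.from_quat(c["rotation"]).as_matrix()).round(3).tolist(),c["fovy"])
E
```

```text
[5.92, 1.11, 4.12, 10.79, -6.93, 0.91] [ 0.49898732 -0.24059006  0.18094675]
wristcam in tool [ 0.07690642  0.00067742 -0.16674445] [[0.0, 0.96, 0.279], [1.0, -0.0, -0.0], [-0.0, 0.279, -0.96]] 69.02467197557314
```

Call:
drive_tool:
  series: [3, 0.5, 2, 5.4, -3.5, 0, 1, 5.92, 1.1, 4.1, 10.8, -6.93, 0.9, 1, 5.92, 1.1, 4.1, 10.8, -6.93, 0.9, 1, 5.92, 1.1, 4.1, 10.8, -6.93, 0.9, 1, 5.92, 1.1, 4.1, 10.8, -6.93, 0.9, 1, 5.92, 1.1, 4.1, 10.8, -6.93, 0.9, 1, 5.92, 1.1, 4.1, 10.8, -6.93, 0.9, 1, 5.92, 1.1, 4.1, 10.8, -6.93, 0.9, 1, 5.92, 1.1, 4.1, 10.8, -6.93, 0.9, 1, 5.92, 1.1, 4.1, 10.8, -6.93, 0.9, 1]

```text
time: 0.93
ee_pos: [0.4325, -0.309, 0.1888]
eef_rot: [0.964, -0.067, 0.018, -0.258]
ft_force: [0.9, -0.7, 0.1]
width: 0.0871
grip_force: 0.0
```

Run:
```python
from plan import *
M=leanR(*REST[1:]); print(rel(plate_tcp(REST[0],M,.187),toolR(M)))
```

```text
[0.01, 0.01, 0.02, 1.41, -1.57, 1.13]
```

Call:
drive_tool:
  series: [0, 0, 0, 1.41, -1.57, 1.13, 1, 0, 0, 0, 1.41, -1.57, 1.13, 1, 0, 0, 0, 1.41, -1.57, 1.13, 1, 0, 0, 0, 1.41, -1.57, 1.13, 1, 0, 0, 0, 1.41, -1.57, 1.13, 1, 0, 0, 0, 1.41, -1.57, 1.13, 1]

```text
time: 1.43
ee_pos: [0.4971, -0.2435, 0.1811]
eef_rot: [0.964, -0.067, 0.018, -0.257]
ft_force: [-0.1, -1.3, 0.1]
width: 0.0869
grip_force: 0.0
```

Run:
```python
from plan import *
M=leanR(*REST[1:]); print(rel(plate_tcp(REST[0],M,.187),toolR(M)),telemetry.read_state()["ee_pos"])
c=get_calibration("wrist"); im=camera("wrist"); cv2.imwrite("pics/w1.png",im[:,:,::-1]); C=cam("wrist",c); np.save("w1.npy",np.array(C,dtype=object),allow_pickle=True)
O=REST[0]
P=[O+M@np.array(v) for v in([.0025,-.065,.11],[.0025,.065,.11],[-.0025,-.065,.11],[-.0025,.065,.11])]
print(proj(C,P).round(1).tolist())
```

```text
[0.02, 0.01, 0.0, 0.04, -0.07, 0.04] [ 0.49708021 -0.24351315  0.18106015]
[[310.7, 127.2], [311.6, 268.1], [316.8, 127.2], [316.8, 268.1]]
```

View pics/w1.png

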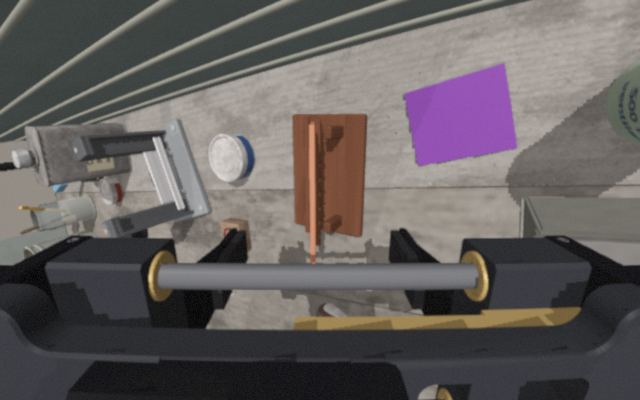

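Run:
```python
import cv2,numpy as np
im=cv2.imread("pics/w1.png").astype(int)
for v in list(range(114,136,3))+[180,190,200,210]+list(range(246,274,3)): print(v,' '.join('%d/%d/%d'%tuple(im[v,u,::-1]) for u in range(302,326,2)))
```

```text
114 134/102/90 134/105/92 133/106/92 128/101/90 127/104/90 131/105/91 131/104/91 130/104/90 133/105/91 134/104/93 134/103/90 134/103/90
117 129/82/59 123/79/57 123/80/59 112/70/53 113/72/53 115/75/57 118/76/56 112/72/53 115/73/51 120/77/57 122/79/59 121/78/57
120 128/83/62 121/78/57 122/77/56 103/65/47 114/73/50 119/78/56 117/76/57 123/80/59 122/78/57 110/70/52 120/75/56 119/75/53
123 128/82/61 120/78/57 125/81/59 105/64/49 150/98/75 171/116/90 142/95/70 124/81/58 119/77/54 100/63/44 117/76/55 119/77/55
126 127/82/60 119/76/56 123/77/56 142/93/71 209/148/116 211/148/117 170/115/89 124/80/59 121/78/56 94/57/39 108/68/48 114/74/53
129 127/83/62 120/78/58 125/82/60 140/93/70 209/149/116 213/150/119 170/112/85 122/79/59 123/80/59 96/62/45 105/67/50 114/74/56
132 124/81/57 116/73/54 125/82/62 138/90/66 210/149/118 211/150/117 172/116/89 114/73/54 120/77/58 96/61/44 96/60/44 109/71/51
135 126/81/58 119/76/56 125/81/59 141/93/70 208/147/114 213/153/120 170/116/88 85/54/37 114/71/51 96/62/45 82/54/40 110/70/52
180 121/79/58 115/72/54 123/78/55 131/85/62 200/141/110 214/154/121 184/126/98 90/
[... 1085 characters left out ...]
113
261 99/94/89 99/93/88 134/128/121 152/145/136 146/120/107 144/97/74 144/101/82 143/133/124 149/141/134 148/141/133 147/140/132 149/143/134
264 85/85/86 84/84/86 86/84/85 86/85/87 91/85/86 105/89/85 107/91/86 91/87/89 83/83/84 81/81/83 87/85/88 96/95/95
267 109/109/111 106/108/109 106/106/108 105/107/109 106/107/109 108/108/110 108/108/111 106/106/110 107/108/110 105/105/109 106/107/110 105/107/109
270 122/124/126 124/126/129 125/126/130 123/123/126 125/126/128 123/125/129 124/124/128 125/125/128 121/122/125 122/121/126 123/123/128 125/125/128
273 132/132/135 134/134/138 134/136/139 134/134/138 134/134/137 132/132/136 133/133/136 135/134/138 134/135/137 132/133/137 133/132/136 133/134/137
```

```bash
sed -i 's/\[.512,-.148,.019\]/[.5158,-.1472,.019]/' plan.py
python3 - <<'E'
from plan import *
M=leanR(*REST[1:])
for l in(.187,.097): print(rel(plate_tcp(REST[0],M,l),toolR(M)))
E
```

```text
[0.02, 0.0, -0.0, 0.13, -0.1, 0.06]
[0.02, 0.0, -0.0, 0.13, -0.11, 2.31]
```

Call:
drive_tool:
  series: [0, 0, 0, 0.13, -0.1, 0.06, 1, 0, 0, 0, 0.13, -0.1, 0.5, 1, 0, 0, 0, 0.13, -0.1, 1, 1, 0, 0, 0, 0.13, -0.1, 1, 1, 0, 0, 0, 0.13, -0.1, 1, 1]

```text
time: 1.9
ee_pos: [0.5059, -0.2197, 0.1485]
eef_rot: [0.964, -0.067, 0.017, -0.258]
ft_force: [0.5, -0.1, 0.5]
width: 0.0869
grip_force: 0.0
```

Run:
```python
from plan import *
M=leanR(*REST[1:])
for l in(.147,.097): print(rel(plate_tcp(REST[0],M,l),toolR(M)))
```

```text
[0.0, 0.02, 0.01, -0.01, 0.03, 0.04]
[0.0, 0.02, 0.01, -0.0, 0.03, 1.29]
```

Call:
drive_tool:
  series: [0, 0, 0, 0, 0.03, 0.6, 1, 0, 0, 0, 0, 0.03, 1.1, 1, 0, 0, 0, 0, 0.03, 1.28, 1, 0, 0, 0, 0, 0.03, 1.28, 0.6, 0, 0, 0, 0, 0.03, 1.28, 0.2, 0, 0, 0, 0, 0.03, 1.28, -0.2, 0, 0, 0, 0, 0.03, 1.28, -0.5, 0, 0, 0, 0, 0.03, 1.28, -0.7, 0, 0, 0, 0, 0.03, 1.28, -0.8, 0, 0, 0, 0, 0.03, 1.28, -0.8]
  grip_force: 10

```text
time: 2.73
ee_pos: [0.5097, -0.1958, 0.104]
eef_rot: [0.964, -0.066, 0.018, -0.258]
ft_force: [0.2, -0.3, -0.6]
width: 0.0484
grip_force: 0.0
```

Run:
```python
from plan import *
M=leanR(*REST[1:])
for l in(.097,): print(rel(plate_tcp(REST[0],M,l),toolR(M)))
c=get_calibration("wrist"); im=camera("wrist"); cv2.imwrite("pics/w2.png",im[:,:,::-1]); C=cam("wrist",c)
O=REST[0]
P=[O+M@np.array(v) for v in([.0025,-.065,.11],[.0025,.065,.11],[-.0025,-.065,.11],[-.0025,.065,.11])]
print(proj(C,P).round(1).tolist())
```

```text
[0.02, 0.0, 0.02, -0.02, 0.0, 0.03]
[[312.5, 139.2], [313.1, 340.9], [322.0, 139.3], [320.7, 340.9]]
```

View pics/w2.png

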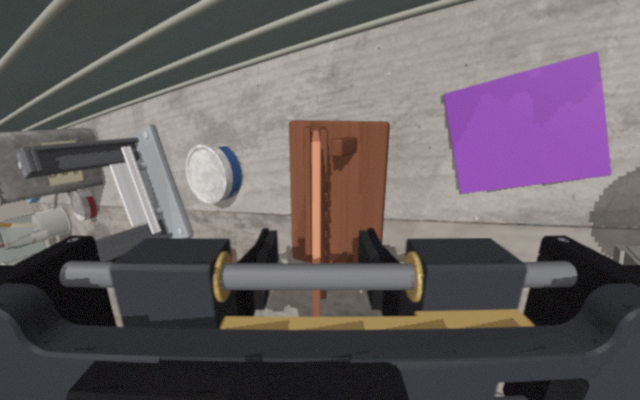

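Run:
```python
import cv2,numpy as np
im=cv2.imread("pics/w2.png").astype(int)
for v in list(range(118,148,2))+[170,200,230,250,255,296,300,310]: print(v,' '.join('%d/%d/%d'%tuple(im[v,u,::-1]) for u in range(304,332,2)))
```

```text
118 157/152/145 160/154/147 158/153/146 162/157/151 161/156/149 163/157/150 161/156/149 164/159/153 162/156/150 162/156/150 162/155/150 162/157/150 158/153/146 160/154/147
120 133/108/96 139/117/104 142/123/111 138/119/108 134/116/106 138/120/108 137/117/106 138/119/109 132/113/103 136/117/107 136/117/107 134/118/107 137/120/109 143/126/118
122 129/85/63 127/83/61 126/82/59 118/75/56 114/73/53 117/76/56 121/79/57 121/78/58 120/79/58 122/79/58 127/83/61 127/83/61 126/80/58 128/83/61
124 130/85/65 127/82/61 126/80/59 116/75/54 110/70/51 111/70/51 114/72/52 117/75/55 116/75/55 117/74/54 125/82/61 123/78/57 124/79/59 124/80/59
126 122/80/59 112/70/51 108/70/49 105/65/48 107/69/46 110/71/52 115/73/56 114/75/56 106/69/50 102/64/47 108/70/53 119/76/54 122/77/55 121/78/56
128 119/78/55 123/79/58 121/79/58 95/61/44 111/70/49 114/71/53 118/76/53 114/72/52 94/59/44 95/62/46 94/60/44 110/70/52 122/77/58 123/79/57
130 116/75/55 126/80/59 120/77/54 92/58/43 114/72/54 136/89/68 139/90/65 125/80/58 109/70/52 124/78/57 124/79/57 114/73/55 114/72/53 124/82/60
132 119/77/55 126/82/60 123/81/61 86/54/38
[... 1594 characters left out ...]
3/51/38 121/77/55 128/81/62 115/71/52 179/121/93 214/153/121 215/153/121 213/151/120 154/102/78 77/47/34 81/51/36 77/51/37 74/47/36 111/72/53
255 76/50/38 82/53/39 86/55/39 80/50/37 162/107/83 211/150/117 213/152/118 212/152/119 155/103/78 79/49/38 80/50/36 76/48/36 75/48/36 82/50/39
296 100/95/88 98/92/87 97/93/86 99/93/87 120/94/81 140/93/71 142/94/74 139/92/70 103/67/51 79/50/37 77/49/36 83/71/67 103/97/93 102/96/92
300 102/96/89 100/96/90 100/95/89 100/95/88 116/91/77 139/91/70 140/93/71 137/90/67 108/81/71 92/85/81 96/90/84 98/93/86 98/91/87 102/97/92
310 95/90/83 96/92/84 92/86/80 95/90/85 116/89/78 137/90/69 139/92/70 135/87/66 113/88/76 102/94/89 102/96/92 102/96/90 97/92/87 96/90/86
```

Call:
drive_tool:
  series: [0, 0, 0, -0.05, -0.01, 0.03, -0.6, 0, 0, 0, -0.05, -0.01, 0.03, -0.8, 0, 0, 0, -0.05, -0.01, 0.03, -1, 0, 0, 0, -0.05, -0.01, 0.03, -1, 0, 0, 0, -0.05, -0.01, 0.03, -1, 0, 0, 0, -0.05, -0.01, 0.03, -1, 0, 0, 0, -0.05, -0.01, 0.03, -1, 0, 0, 0, -0.05, -0.01, 0.03, -1, 0, 0, 0, -0.05, -0.01, 0.03, -1, 0, 0, 0, -0.05, -0.01, 0.03, -1]
  grip_force: 45

```text
time: 3.62
ee_pos: [0.5079, -0.1943, 0.103]
eef_rot: [0.964, -0.066, 0.018, -0.258]
ft_force: [0.0, 0.2, 0.3]
width: 0.0043
grip_force: 45.0
```

```bash
sed -i 's/\[.5158,-.1472,.019\]/[.5145,-.1465,.019]/' plan.py
python3 - <<'E'
from plan import *
M=leanR(*REST[1:]); s=telemetry.read_state(); print(s["ft_force"],s["width"],s["grip_force"],s["torque"])
print(rel(plate_tcp(REST[0],M,.097),toolR(M)))
E
```

```text
[0.04592039 0.20989008 0.28378985] 0.004289763445255936 45.009668469429016 [-0.40677026  0.05076395  0.03162585]
[0.01, 0.01, 0.02, -0.0, 0.01, -0.0]
```

Call:
drive_tool:
  series: [0, 0, 0, 0, 0, -0.3, -1, 0, 0, 0, 0, 0, -0.7, -1, 0, 0, 0, 0, 0, -1.2, -1, 0, 0, 0, 0, 0, -1.8, -1, 0, 0, 0, 0, 0, -2.2, -1, 0, 0, 0, 0, 0, -2.6, -1, 0, 0, 0, 0, 0, -2.6, -1, 0, 0, 0, 0, 0, -2.6, -1]

```text
time: 4.28
ee_pos: [0.5006, -0.2465, 0.1933]
eef_rot: [0.964, -0.067, 0.018, -0.257]
ft_force: [-0.1, 0.6, -3.8]
width: 0.0046
grip_force: 45.1
```

Run:
```python
from plan import *
s=telemetry.read_state(); print(s["ft_force"],s["width"],s["ee_pos"])
M=leanR(STAND[1],27)
for d in(.11,.05):
    foot=STAND[0]+R.from_euler("z",STAND[1],degrees=True).apply([.0,0,.034])+d*M[:,2]
    print(foot,plate_tcp(foot,M,.097),rel(plate_tcp(foot,M,.097),toolR(M)))
```

```text
[-0.07202394  0.56628543 -3.79651774] 0.004562609453342884 [ 0.5006099  -0.24651775  0.1932639 ]
[0.53280877 0.1012448  0.13201072] [0.54234014 0.05825157 0.21843835] [-0.57, -1.96, -3.59, -0.02, -6.98, 3.28]
[0.52691308 0.12783854 0.07855033] [0.53644444 0.08484532 0.16497796] [-0.57, -1.96, -3.59, -0.26, -6.87, 4.76]
```

Call:
drive_tool:
  series: [-0.1, -0.3, -0.5, 0, -0.7, 0.2, -1, -0.1, -0.6, -1, 0, -1.7, 0.7, -1, -0.2, -0.9, -1.6, 0, -2.7, 1.2, -1, -0.3, -1.2, -2.2, 0, -3.7, 1.7, -1, -0.4, -1.5, -2.8, 0, -4.6, 2.15, -1, -0.57, -1.96, -3.59, 0, -5.5, 2.6, -1, -0.57, -1.96, -3.59, 0, -6.3, 2.95, -1, -0.57, -1.96, -3.59, -0.02, -6.98, 3.28, -1, -0.57, -1.96, -3.59, -0.02, -6.98, 3.28, -1, -0.57, -1.96, -3.59, -0.02, -6.98, 3.28, -1]

```text
time: 5.12
ee_pos: [0.5408, 0.062, 0.2179]
eef_rot: [0.966, 0.109, -0.027, -0.233]
ft_force: [0.3, -0.7, -3.6]
width: 0.0045
grip_force: 45.0
```

```bash
cat > see.py <<'E'
from plan import *
import sys
n=sys.argv[1]; s=telemetry.read_state(); c=get_calibration("wrist"); im=camera("wrist")[:,:,::-1].copy(); cv2.imwrite(f"pics/{n}.png",im)
C=cam("wrist",c); M=R.from_euler("z",STAND[1],degrees=True).as_matrix()
P=lambda *v:STAND[0]+M@(np.array(v)/1000.)
pts={"capF":[P(-9,y,146) for y in(-77,-47,47,77)],"nose":[P(-9,y,133) for y in(-77,-47,47,77)],"frontwall":[P(-7,y,40) for y in(-64,64)],"rearwall":[P(4,y,56) for y in(-45,45)],"foot_post":[P(4,y,56) for y in(-77,-47,47,77)]}
for k,v in pts.items():
    q=proj(C,v); print(k,q.round(0).astype(int).tolist())
print(s["ee_pos"],s["ft_force"]); np.save(n+".npy",np.array([C[0],C[1],C[2],C[3]],dtype=object),allow_pickle=True)
E
python3 see.py w3
```

```text
capF [[273, 112], [274, 146], [278, 241], [279, 267]]
nose [[281, 112], [282, 145], [285, 236], [286, 262]]
frontwall [[323, 124], [322, 222]]
rearwall [[309, 140], [309, 211]]
foot_post [[309, 112], [309, 138], [309, 213], [309, 234]]
[0.54079088 0.06199532 0.21786813] [ 0.31266089 -0.73971564 -3.59615267]
```

View pics/w3.png

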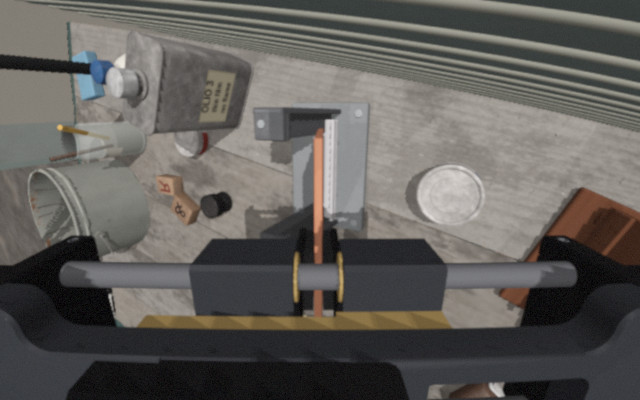

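Run:
```python
import cv2
im=cv2.imread("pics/w3.png"); cv2.imwrite("pics/w3c.png",cv2.resize(im[98:232,245:375],None,fx=4.4,fy=4.4,interpolation=cv2.INTER_CUBIC))
```

```text
(no output)
```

View pics/w3c.png

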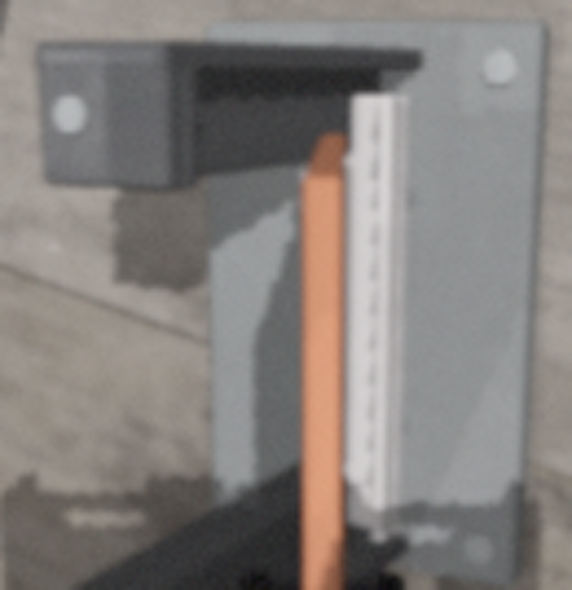

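Run:
```python
from fit import *
C=tuple(np.load("w3.npy",allow_pickle=True)); k=lambda u,v:(245+u/4.4,98+v/4.4)
A=[(545,22),(205,22),(522,578)]
for h in(.008,.012): print(onz(C,[k(*a) for a in A],h).round(4).tolist(), onz(T,[t(210,35),t(45,75),t(265,290)],h).round(4).tolist())
print("cap front outer/inner",onz(C,[k(170,45),k(178,185)],.146).round(4).tolist(),"back",onz(C,[k(40,45),k(47,185)],.146).round(4).tolist())
print("top cap ",onz(T,[t(80,38),t(135,25),t(148,70)],.146).round(4).tolist())
print("scene cap",onz(S,[s(88,245),s(143,258),s(130,282),s(70,270)],.146).round(4).tolist())
print("chan40",onz(C,[k(350,95),k(375,95),k(393,95),k(408,95)],.04).round(4).tolist(),onz(C,[k(408,508)],.04))
print("top chan",onz(T,[t(137,75),t(150,72),t(165,68),t(190,270),t(210,268)],.04).round(4).tolist())
print(C[2])
```

```text
[[0.6199, 0.1177, 0.008], [0.5968, 0.2259, 0.008], [0.4589, 0.0802, 0.008]] [[0.6172, 0.1197, 0.008], [0.5926, 0.2261, 0.008], [0.4529, 0.086, 0.008]]
[[0.62, 0.1165, 0.012], [0.5972, 0.2234, 0.012], [0.4608, 0.0794, 0.012]] [[0.6166, 0.1194, 0.012], [0.5921, 0.2254, 0.012], [0.453, 0.0858, 0.012]]
cap front outer/inner [[0.6048, 0.1477, 0.146], [0.5785, 0.1407, 0.146]] back [[0.598, 0.1793, 0.146], [0.5699, 0.173, 0.146]]
top cap  [[0.5961, 0.1824, 0.146], [0.6031, 0.1515, 0.146], [0.5777, 0.1444, 0.146]]
scene cap [[0.5998, 0.1573, 0.146], [0.5648, 0.1551, 0.146], [0.5581, 0.1782, 0.146], [0.5942, 0.1826, 0.146]]
chan40 [[0.5909, 0.1566, 0.04], [0.5926, 0.1493, 0.04], [0.5939, 0.1441, 0.04], [0.5949, 0.1398, 0.04]] [[0.48153189 0.11152889 0.04      ]]
top chan [[0.588, 0.1631, 0.04], [0.5897, 0.155, 0.04], [0.5921, 0.1456, 0.04], [0.4661, 0.131, 0.04], [0.4672, 0.1186, 0.04]]
[0.63309159 0.00441459 0.36615213]
```

Run:
```python
from fit import *
C=tuple(np.load("w3.npy",allow_pickle=True)); s_=telemetry.read_state(); print(s_["ee_pos"])
M=R.from_quat(s_["eef_rot"]).as_matrix()
for l in([.065,.0025,-.013],[.065,-.0025,-.013],[.065,.0025,.097],[.065,-.0025,.097]): print(l,proj(C,s_["ee_pos"]+M@l).round(1))
k=lambda u,v:(245+u/4.4,98+v/4.4)
print("obs top end corners",k(302,175),k(343,175),"end-face bottom",k(322,135),k(345,135))
```

```text
[0.54103927 0.05981039 0.21761244]
[0.065, 0.0025, -0.013] [[325.7 138.1]]
[0.065, -0.0025, -0.013] [[316.1 138.1]]
[0.065, 0.0025, 0.097] [[322.5 128. ]]
[0.065, -0.0025, 0.097] [[316.8 128. ]]
obs top end corners (313.6363636363636, 137.77272727272725) (322.95454545454544, 137.77272727272725) end-face bottom (318.1818181818182, 128.6818181818182) (323.4090909090909, 128.6818181818182)
```

```bash
sed -i 's/STAND=.*/STAND=(np.array([.5283,.1407,0]),102.3)/' plan.py
cat >> plan.py <<'E'
Zs=R.from_euler("z",STAND[1],degrees=True).as_matrix()
def foot_goal(x,y,z,th):  # foot in stand frame (mm), lean deg -> TCP pose
    M=leanR(STAND[1],th); return plate_tcp(STAND[0]+Zs@(np.array([x,y,z])/1000),M,.097),toolR(M)
def where():
    s=telemetry.read_state(); M=R.from_quat(s["eef_rot"]).as_matrix(); f=s["ee_pos"]+M@[0,0,.097]
    q=Zs.T@(f-STAND[0])*1000; zp=Zs.T@(-M[:,2])
    print("t %.2f foot"%s["time"],q.round(1),"lean %.1f roll %.1f"%(np.degrees(np.arctan2(-zp[0],zp[2])),np.degrees(np.arcsin(zp[1]))),"F(stand)",(Zs.T@s["ft_force"]).round(1),"tq",(Zs.T@s["torque"]).round(2),"w %.4f"%s["width"])
E
python3 - <<'E'
from plan import *
where()
for x,z in((-14,59),(-4.5,41),):print(rel(*foot_goal(x,0,z,27)))
E
```

```text
t 5.17 foot [-37.6   5.3 131.2] lean 27.1 roll -0.3 F(stand) [ 0.2 -0.6 -3.7] tq [0.01 1.08 0.03] w 0.0040
[-0.01, 0.06, 0.06, 0.13, 0.29, 1.88]
[-0.01, 0.06, 0.06, 0.13, 0.29, 2.38]
```

Call:
drive_tool:
  series: [0, 0, 0, 0.05, 0.15, 0.5, -1, 0, 0.06, 0.06, 0.13, 0.29, 1, -1, 0, 0.06, 0.06, 0.13, 0.29, 1.5, -1, 0, 0.06, 0.06, 0.13, 0.29, 1.88, -1, 0, 0.06, 0.06, 0.13, 0.29, 1.88, -1, 0, 0.06, 0.06, 0.13, 0.29, 1.88, -1, 0, 0.06, 0.06, 0.13, 0.29, 1.88, -1]

```text
time: 5.75
ee_pos: [0.5424, 0.0822, 0.147]
eef_rot: [0.967, 0.103, -0.023, -0.233]
ft_force: [0.3, -0.2, -2.9]
width: 0.0042
grip_force: 45.1
```

Run:
```python
from plan import *
where(); im=camera("scene"); cv2.imwrite("pics/s2.png",cv2.resize(im[175:275,230:350,::-1],None,fx=6,fy=6,interpolation=2))
im=camera("top"); cv2.imwrite("pics/t2.png",cv2.resize(im[140:250,220:340,::-1],None,fx=5,fy=5,interpolation=2))
for x,z in((-4.5,41),(-1,36)):print(rel(*foot_goal(x,0,z,27)))
```

```text
t 5.75 foot [-16.1  -1.7  60.6] lean 27.0 roll 0.2 F(stand) [-0.3 -0.2 -2.9] tq [ 0.01  0.97 -0.04] w 0.0042
[-0.0, -0.05, -0.02, -0.04, -0.03, 0.57]
[-0.0, -0.05, -0.02, -0.04, -0.05, 0.73]
```

View pics/s2.png

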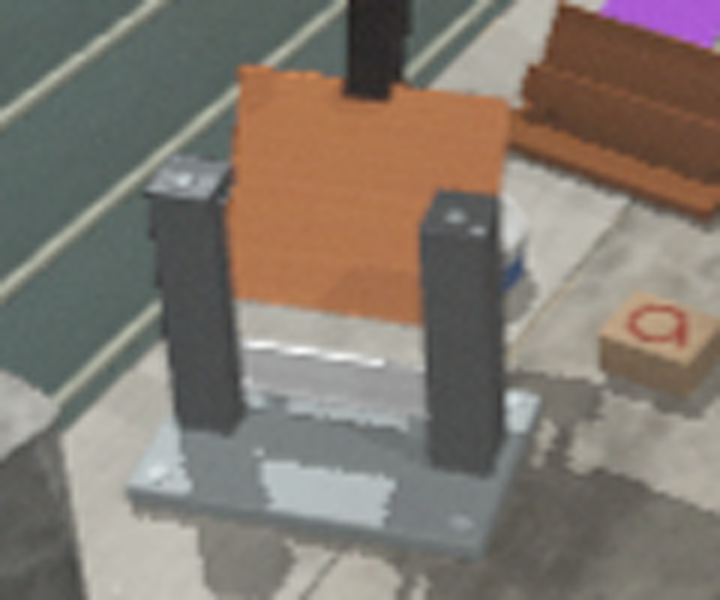

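Call:
drive_tool:
  series: [0, -0.05, 0, -0.04, -0.03, 0.2, -1, 0, -0.05, 0, -0.04, -0.03, 0.4, -1, 0, -0.05, 0, -0.04, -0.03, 0.57, -1, 0, -0.05, 0, -0.04, -0.03, 0.57, -1, 0, -0.05, 0, -0.04, -0.03, 0.57, -1]

```text
time: 6.27
ee_pos: [0.5377, 0.0943, 0.1265]
eef_rot: [0.967, 0.104, -0.026, -0.233]
ft_force: [-0.5, -1.5, 0.1]
width: 0.0043
grip_force: 45.0
```

Run:
```python
from plan import *
where()
for x,z in((-1.5,38),(-.5,36)):print(rel(*foot_goal(x,0,z,27)))
```

```text
t 6.27 foot [-3.2  0.9 40.2] lean 27.1 roll -0.1 F(stand) [-1.4  0.8  0.1] tq [0.21 0.87 0.14] w 0.0043
[-0.01, 0.03, -0.01, 0.02, -0.02, 0.07]
[-0.01, 0.03, -0.01, 0.02, -0.01, 0.12]
```

Run:
```python
from plan import *
for x,z in((-3,46),(1,43),(1,40),(1.5,37)):print(rel(*foot_goal(x,0,z,27)))
```

```text
[-0.01, 0.03, -0.01, 0.02, -0.07, -0.13]
[-0.01, 0.03, -0.01, 0.02, -0.13, -0.02]
[-0.01, 0.03, -0.01, 0.02, -0.09, 0.05]
[-0.01, 0.03, -0.01, 0.02, -0.07, 0.12]
```

Call:
drive_tool:
  series: [0, 0, 0, 0.02, -0.07, -0.13, -1, 0, 0, 0, 0.02, -0.13, -0.02, -1, 0, 0, 0, 0.02, -0.13, -0.02, -1, 0, 0, 0, 0.02, -0.09, 0.05, -1, 0, 0, 0, 0.02, -0.09, 0.05, -1, 0, 0, 0, 0.02, -0.09, 0.05, -1]

```text
time: 6.77
ee_pos: [0.5375, 0.0983, 0.1261]
eef_rot: [0.967, 0.104, -0.026, -0.233]
ft_force: [-0.1, -1.4, -4.0]
width: 0.0042
grip_force: 45.1
```

Run:
```python
from plan import *
where()
for x,z in((1,39),(1.5,37),(1.5,34)):print(rel(*foot_goal(x,0,z,27)))
```

```text
t 6.77 foot [ 0.8  0.2 39.8] lean 27.1 roll -0.1 F(stand) [-1.3  0.4 -4. ] tq [ 0.    0.95 -0.01] w 0.0042
[-0.01, 0.03, -0.02, -0.0, 0.0, 0.02]
[-0.01, 0.03, -0.02, -0.0, 0.01, 0.07]
[-0.01, 0.03, -0.02, 0.0, 0.05, 0.14]
```

Call:
drive_tool:
  series: [0, 0, 0, 0, 0.01, 0.07, -1, 0, 0, 0, 0, 0.05, 0.14, -1, 0, 0, 0, 0, 0.05, 0.14, -1, 0, 0, 0, 0, 0.05, 0.14, -1]

```text
time: 7.1
ee_pos: [0.5375, 0.0993, 0.1205]
eef_rot: [0.967, 0.104, -0.026, -0.233]
ft_force: [-0.7, -0.0, -3.2]
width: 0.0042
grip_force: 45.0
```

Run:
```python
from plan import *
where()
for x,z in((1.5,31),(1.5,27),(1.5,22)):print(rel(*foot_goal(x,0,z,27)))
```

```text
t 7.10 foot [ 1.7  0.1 34.1] lean 27.1 roll -0.1 F(stand) [ 0.1  0.7 -3.2] tq [-0.02  0.8   0.  ] w 0.0042
[-0.02, 0.02, -0.02, -0.0, 0.04, 0.07]
[-0.02, 0.02, -0.02, -0.0, 0.08, 0.16]
[-0.02, 0.02, -0.02, -0.0, 0.14, 0.27]
```

Call:
drive_tool:
  series: [0, 0, 0, 0, 0.04, 0.07, -1, 0, 0, 0, 0, 0.08, 0.16, -1, 0, 0, 0, 0, 0.08, 0.16, -1, 0, 0, 0, 0, 0.08, 0.16, -1]

```text
time: 7.43
ee_pos: [0.5379, 0.099, 0.1136]
eef_rot: [0.967, 0.104, -0.026, -0.232]
ft_force: [0.3, -1.9, 1.3]
width: 0.004
grip_force: 45.0
```

Run:
```python
from plan import *
where()
for x,z in((1.5,23),(1.5,21),(1.5,19.5)):print(rel(*foot_goal(x,0,z,27)))
```

```text
t 7.43 foot [ 1.3 -0.3 27.2] lean 27.1 roll -0.1 F(stand) [-1.9  0.1  1.3] tq [0.16 0.72 0.12] w 0.0040
[-0.01, 0.01, -0.02, -0.01, 0.04, 0.1]
[-0.01, 0.01, -0.02, -0.01, 0.06, 0.14]
[-0.01, 0.01, -0.02, -0.01, 0.08, 0.17]
```

Call:
drive_tool:
  series: [0, 0, 0, -0.01, 0.04, 0.1, -1, 0, 0, 0, -0.01, 0.07, 0.15, -1, 0, 0, 0, -0.01, 0.1, 0.2, -1, 0, 0, 0, -0.01, 0.1, 0.2, -1, 0, 0, 0, -0.01, 0.1, 0.2, -1]

```text
time: 7.85
ee_pos: [0.5384, 0.0979, 0.1057]
eef_rot: [0.967, 0.103, -0.025, -0.232]
ft_force: [-2.7, -8.3, 14.6]
width: 0.0044
grip_force: 45.1
```

Run:
```python
from plan import *
where()
for x,z in((1.5,17),(1.5,15.5)):print(rel(*foot_goal(x,0,z,27)))
```

```text
t 7.85 foot [ 0.1 -0.8 19.2] lean 27.0 roll 0.0 F(stand) [-7.5  4.4 14.6] tq [0.82 0.61 0.47] w 0.0044
[0.0, -0.01, -0.02, -0.02, -0.01, 0.07]
[0.0, -0.01, -0.02, -0.02, 0.01, 0.1]
```

Run:
```python
from plan import *
for th,x,z in((27,-.7,20.6),(23,-.7,20.6),(19,-.6,20.5),(15,-.5,20.4),(11,-.4,20.4),(7,-.3,20.3),(3,-.3,20.3),(0,-.2,20.3)):print(th,rel(*foot_goal(x,-.5,z,th)))
```

```text
27 [0.0, -0.01, -0.02, -0.01, 0.0, -0.04]
23 [-0.8, -0.01, -0.02, -0.01, -0.17, -0.03]
19 [-1.6, -0.01, -0.02, -0.01, -0.34, -0.01]
15 [-2.4, -0.01, -0.02, -0.01, -0.5, 0.02]
11 [-3.2, -0.01, -0.02, -0.01, -0.67, 0.06]
7 [-4.0, -0.01, -0.02, -0.01, -0.83, 0.12]
3 [-4.8, -0.0, -0.02, -0.01, -0.99, 0.18]
0 [-5.4, -0.0, -0.02, -0.01, -1.11, 0.24]
```

Call:
drive_tool:
  series: [0, 0, 0, -0.01, 0.02, -0.08, -1, 0, 0, 0, -0.01, 0.02, -0.08, -1, 0, 0, 0, -0.01, 0.02, -0.08, -1, 0, 0, 0, -0.01, 0.02, -0.08, -1]

```text
time: 8.18
ee_pos: [0.5379, 0.097, 0.1073]
eef_rot: [0.967, 0.104, -0.025, -0.233]
ft_force: [1.7, -2.0, 4.3]
width: 0.0043
grip_force: 45.1
```

Run:
```python
from plan import *
where()
for th,x,z in((27,-.7,20.6),(23,-.7,20.6),(19,-.6,20.5),(15,-.5,20.4),(11,-.4,20.4),(7,-.3,20.3),(3,-.3,20.3),(0,-.2,20.3)):print(th,rel(*foot_goal(x,-.5,z,th)))
```

```text
t 8.18 foot [-0.6 -0.  20.9] lean 27.1 roll -0.0 F(stand) [-2.3 -1.2  4.3] tq [-0.27  0.47 -0.16] w 0.0043
27 [-0.01, 0.0, -0.01, 0.01, 0.0, 0.01]
23 [-0.81, 0.0, -0.01, 0.01, -0.16, 0.01]
19 [-1.61, 0.0, -0.01, 0.01, -0.33, 0.03]
15 [-2.41, 0.01, -0.01, 0.01, -0.5, 0.07]
11 [-3.21, 0.01, -0.01, 0.01, -0.67, 0.11]
7 [-4.01, 0.01, -0.01, 0.01, -0.83, 0.16]
3 [-4.81, 0.01, -0.01, 0.01, -0.99, 0.23]
0 [-5.41, 0.01, -0.01, 0.01, -1.1, 0.28]
```

Call:
drive_tool:
  series: [-0.4, 0, 0, 0.01, -0.08, 0.01, -1, -0.8, 0, 0, 0.01, -0.16, 0.02, -1, -1.2, 0, 0, 0.01, -0.25, 0.03, -1, -1.6, 0, 0, 0.01, -0.33, 0.04, -1, -2, 0, 0, 0.01, -0.42, 0.06, -1, -2.4, 0, 0, 0.01, -0.5, 0.08, -1, -2.8, 0, 0, 0.01, -0.58, 0.1, -1, -3.2, 0, 0, 0.01, -0.67, 0.12, -1, -3.2, 0, 0, 0.01, -0.67, 0.12, -1, -3.2, 0, 0, 0.01, -0.67, 0.12, -1]

```text
time: 9.02
ee_pos: [0.532, 0.124, 0.1154]
eef_rot: [0.99, 0.108, -0.011, -0.096]
ft_force: [1.1, -2.7, 5.5]
width: 0.0043
grip_force: 45.0
```

Run:
```python
from plan import *
where()
for th,x,z in((11,-.4,20.1),(7,-.3,20),(3,-.3,20),(0,-.2,20)):print(th,rel(*foot_goal(x,-.5,z,th)))
```

```text
t 9.02 foot [ 1.5  0.  20.2] lean 11.1 roll -0.1 F(stand) [-2.8 -0.5  5.5] tq [-0.07  0.33 -0.04] w 0.0043
11 [-0.01, 0.02, 0.02, 0.01, 0.04, -0.01]
7 [-0.81, 0.02, 0.02, 0.01, -0.13, 0.0]
3 [-1.61, 0.01, 0.02, 0.01, -0.3, 0.02]
0 [-2.21, 0.01, 0.02, 0.01, -0.42, 0.04]
```

Call:
drive_tool:
  series: [-0.4, 0, 0, 0.01, -0.05, 0, -1, -0.8, 0, 0, 0.01, -0.13, 0, -1, -1.2, 0, 0, 0.01, -0.22, 0.02, -1, -1.6, 0, 0, 0.01, -0.3, 0.03, -1, -1.9, 0, 0, 0.01, -0.37, 0.04, -1, -2.2, 0, 0, 0.01, -0.43, 0.05, -1, -2.2, 0, 0, 0.01, -0.43, 0.05, -1, -2.2, 0, 0, 0.01, -0.43, 0.05, -1]

```text
time: 9.68
ee_pos: [0.5284, 0.1411, 0.1165]
eef_rot: [0.994, 0.108, -0.001, -0.001]
ft_force: [-1.8, 0.3, 7.0]
width: 0.0043
grip_force: 45.0
```

Run:
```python
from plan import *
where()
for th,x,z in((0,.3,20),(0,.3,28)):print(th,rel(*foot_goal(x,-.5,z,th)))
im=camera("scene"); cv2.imwrite("pics/s3.png",cv2.resize(im[170:275,230:350,::-1],None,fx=5.5,fy=5.5,interpolation=2))
```

```text
t 9.68 foot [ 0.5 -0.1 19.5] lean 0.1 roll -0.1 F(stand) [0.7 1.6 7. ] tq [ 0.28 -0.11 -0.02] w 0.0043
0 [-0.02, 0.02, 0.03, 0.01, 0.0, -0.01]
0 [-0.02, 0.02, 0.03, 0.01, 0.0, -0.21]
```

View pics/s3.png

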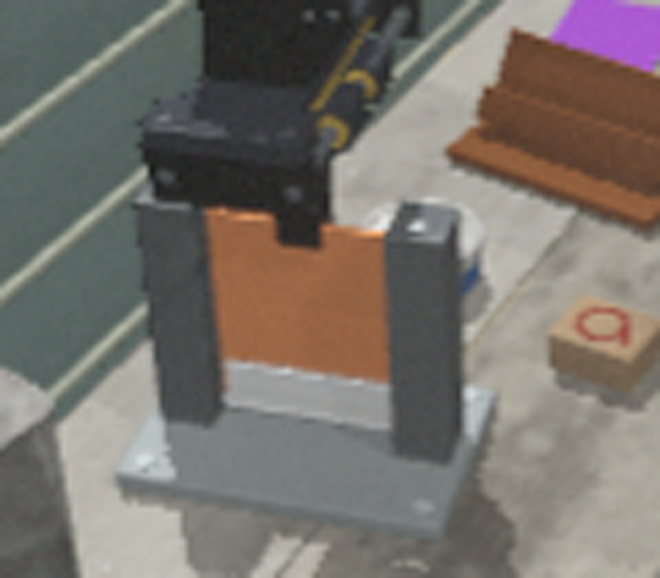

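Call:
drive_tool:
  series: [0, 0, 0, 0, 0, -0.05, -1, 0, 0, 0, 0, 0, -0.1, -1, 0, 0, 0, 0, 0, -0.14, -1, 0, 0, 0, 0, 0, -0.18, -1, 0, 0, 0, 0, 0, -0.18, -1, 0, 0, 0, 0, 0, -0.18, -1]

```text
time: 10.23
ee_pos: [0.5284, 0.1401, 0.121]
eef_rot: [0.994, 0.107, -0.002, -0.001]
ft_force: [9.6, 6.7, -21.5]
width: 0.0041
grip_force: 44.9
```

Run:
```python
from plan import *
where(); print(rel(*foot_goal(.3,-.3,28,0)))
```

```text
t 10.23 foot [-0.4  0.3 24. ] lean 0.2 roll -0.2 F(stand) [  4.5 -10.8 -21.5] tq [-2.55 -0.73 -0.  ] w 0.0041
[-0.03, 0.04, 0.01, 0.01, -0.02, -0.1]
```

Call:
drive_tool:
  series: [0, 0, 0, 0, 0, 0.08, -1, 0, 0, 0, 0, 0, 0.17, -1, 0, 0, 0, 0, 0, 0.17, -1, 0, 0, 0, 0, -0.04, 0.17, -1, 0, 0, 0, 0, -0.04, 0.17, -1, 0, 0, 0, 0, -0.04, 0.17, -1]

```text
time: 10.73
ee_pos: [0.5284, 0.1411, 0.117]
eef_rot: [0.994, 0.107, -0.001, -0.0]
ft_force: [-1.4, 0.0, 4.9]
width: 0.0045
grip_force: 45.0
```

Run:
```python
from plan import *
where(); print(rel(*foot_goal(1.5,-.3,20,0)))
```

```text
t 10.73 foot [ 0.5  0.  20. ] lean 0.1 roll -0.1 F(stand) [0.3 1.4 4.9] tq [ 0.21 -0.14 -0.01] w 0.0045
[-0.01, 0.02, -0.0, 0.0, -0.03, -0.0]
```

Call:
drive_tool:
  series: [0, 0, 0, 0, -0.03, 0, -1, 0, 0, 0, 0, -0.05, 0, -1, 0, 0, 0, 0, -0.05, 0, -1, 0, 0, 0, 0, -0.05, 0, -1]

```text
time: 11.07
ee_pos: [0.528, 0.1429, 0.117]
eef_rot: [0.994, 0.107, -0.001, -0.0]
ft_force: [-1.5, 0.1, 6.3]
width: 0.0045
grip_force: 45.0
```

Run:
```python
from plan import *
where()
```

```text
t 11.07 foot [ 2.3  0.  20. ] lean 0.0 roll -0.1 F(stand) [0.4 1.5 6.3] tq [ 0.2   0.01 -0.05] w 0.0045
```

Call:
drive_tool:
  series: [0, 0, 0, 0, -0.03, 0, -1, 0, 0, 0, 0, -0.05, 0, -1, 0, 0, 0, 0, -0.05, 0, -1, 0, 0, 0, 0, -0.05, 0, -1]

```text
time: 11.4
ee_pos: [0.5276, 0.1446, 0.117]
eef_rot: [0.994, 0.107, -0.001, -0.0]
ft_force: [-0.9, -0.5, 5.4]
width: 0.0044
grip_force: 45.1
```

Run:
```python
from plan import *
where()
```

```text
t 11.40 foot [ 4.  0. 20.] lean 0.0 roll -0.1 F(stand) [-0.3  1.   5.4] tq [ 0.15  0.2  -0.02] w 0.0044
```

Call:
drive_tool:
  series: [0, 0, 0, 0, -0.03, 0, -1, 0, 0, 0, 0, -0.05, 0, -1, 0, 0, 0, 0, -0.05, 0, -1, 0, 0, 0, 0, -0.05, 0, -1]

```text
time: 11.73
ee_pos: [0.5276, 0.1449, 0.117]
eef_rot: [0.994, 0.106, -0.001, 0.001]
ft_force: [0.5, -6.1, 6.9]
width: 0.0042
grip_force: 45.1
```

Run:
```python
from plan import *
where()
```

```text
t 11.73 foot [ 4.1  0.  20. ] lean -0.1 roll -0.1 F(stand) [-6.1  0.8  6.9] tq [ 0.27  1.3  -0.01] w 0.0042
```

Call:
drive_tool:
  series: [0, 0, 0, 0, 0.05, 0, -1, 0, 0, 0, 0, 0.05, 0, -1, 0, 0, 0, 0, 0.05, -0.05, -1, 0, 0, 0, 0, 0.05, -0.1, -1, 0, 0, 0, 0, 0.05, -0.15, -1, 0, 0, 0, 0, 0.05, -0.15, -1, 0, 0, 0, 0, 0.05, -0.15, -1]

```text
time: 12.32
ee_pos: [0.5276, 0.1448, 0.1227]
eef_rot: [0.994, 0.107, -0.001, -0.0]
ft_force: [-0.9, -1.5, 2.7]
width: 0.0043
grip_force: 45.1
```

Run:
```python
from plan import *
where()
```

```text
t 12.32 foot [ 4.2  0.  25.7] lean 0.0 roll -0.1 F(stand) [-1.3  1.2  2.7] tq [ 0.13  0.39 -0.01] w 0.0043
```

Call:
drive_tool:
  series: [0, 0, 0, 0, 0.01, -0.03, -1, 0, 0, 0, 0, 0.01, -0.05, -1, 0, 0, 0, 0, 0.01, -0.05, -1, 0, 0, 0, 0, 0.01, -0.05, -1]

```text
time: 12.65
ee_pos: [0.5276, 0.1446, 0.1246]
eef_rot: [0.994, 0.107, -0.001, -0.0]
ft_force: [-0.8, -1.1, 0.3]
width: 0.0045
grip_force: 45.1
```

Run:
```python
from plan import *
where()
```

```text
t 12.65 foot [ 4.1  0.1 27.6] lean 0.1 roll -0.1 F(stand) [-0.9  1.   0.3] tq [0.1  0.23 0.03] w 0.0045
```

Call:
drive_tool:
  series: [0, 0, 0, 0, 0, 0, -1, 0, 0, 0, 0, 0, 0, -0.85, 0, 0, 0, 0, 0, 0, -0.75, 0, 0, 0, 0, 0, 0, -0.6, 0, 0, 0, 0, 0, 0, -0.5, 0, 0, 0, 0, 0, 0, -0.5, 0, 0, 0, 0, 0, 0, -0.5]
  grip_force: 10

```text
time: 13.23
ee_pos: [0.5277, 0.1446, 0.1247]
eef_rot: [0.994, 0.107, -0.001, -0.0]
ft_force: [-0.3, 0.0, 0.1]
width: 0.0208
grip_force: 0.0
```

Run:
```python
from plan import *
where()
C=cam("scene"); im=camera("scene"); M=Zs; o=STAND[0]+Zs@[.0026,0,0]
q=proj(C,[o+Zs@[.0025,y,.138] for y in(-.03,.03)]); print(q.round(1).tolist())
for k in q.round().astype(int): print([tuple(im[v,k[0]]) for v in range(k[1]-8,k[1]+9,2)])
cw=cam("wrist")
iw=camera("wrist"); cv2.imwrite("pics/w4.png",iw[:,:,::-1])
print(proj(cw,[o+Zs@[x,-.05,.138] for x in(-.0025,.0025)]).round(1).tolist())
```

```text
t 13.23 foot [ 4.  -0.1 27.7] lean 0.1 roll -0.1 F(stand) [0.1 0.2 0.1] tq [-0.05  0.02 -0.02] w 0.0208
[[273.3, 206.5], [294.9, 209.4]]
[(np.uint8(43), np.uint8(44), np.uint8(42)), (np.uint8(41), np.uint8(39), np.uint8(39)), (np.uint8(39), np.uint8(40), np.uint8(40)), (np.uint8(40), np.uint8(36), np.uint8(35)), (np.uint8(117), np.uint8(78), np.uint8(58)), (np.uint8(149), np.uint8(98), np.uint8(68)), (np.uint8(147), np.uint8(95), np.uint8(62)), (np.uint8(148), np.uint8(96), np.uint8(65)), (np.uint8(148), np.uint8(99), np.uint8(68))]
[(np.uint8(171), np.uint8(170), np.uint8(160)), (np.uint8(163), np.uint8(158), np.uint8(151)), (np.uint8(162), np.uint8(160), np.uint8(151)), (np.uint8(177), np.uint8(175), np.uint8(165)), (np.uint8(175), np.uint8(149), np.uint8(128)), (np.uint8(154), np.uint8(101), np.uint8(68)), (np.uint8(153), np.uint8(101), np.uint8(69)), (np.uint8(149), np.uint8(99), np.uint8(68)), (np.uint8(147), np.uint8(98), np.uint8(67))]
[[323.7, 166.8], [314.3, 166.8]]
```

Call:
drive_tool:
  series: [0, 0, 0, 0, 0, -0.2, -0.5, 0, 0, 0, 0, 0, -0.6, -0.5, 0, 0, 0, 0, 0, -1.2, -0.5, 0, 0, 0, 0, 0, -2, -0.5, 0, 0, 0, 0, 0, -2.8, -0.5, 0, 0, 0, 0, 0, -3, -0.5, 0, 0, 0, 0, 0, -3, -0.5, 0, 0, 0, 0, 0, -3, -0.5]

```text
time: 14.0
ee_pos: [0.528, 0.1445, 0.2447]
eef_rot: [0.994, 0.107, -0.001, -0.0]
ft_force: [-0.8, 0.0, -1.7]
width: 0.0216
grip_force: 0.0
```

Run:
```python
from plan import *
where()
C=cam("scene"); im=camera("scene").astype(int); o=STAND[0]+Zs@[.0026,0,0]
for y in(-.04,-.03,0,.03,.04):
    k=proj(C,o+Zs@[.0025,y,.138])[0]; col=im[:,int(round(k[0]))]
    d=col[:,0]-col[:,2]; v=np.arange(int(k[1])-12,int(k[1])+25); print(y,k.round(1),d[v].tolist())
cw=cam("wrist"); iw=camera("wrist").astype(int)
for y in(-.04,0):
    k=proj(cw,o+Zs@[0,y,.138])[0]; print(k.round(1)); u=np.arange(int(k[0])-16,int(k[0])+17,2); print((iw[int(k[1]),u,0]-iw[int(k[1]),u,2]).tolist())
```

```text
t 14.00 foot [  3.8  -0.4 147.7] lean 0.0 roll -0.1 F(stand) [ 0.2  0.8 -1.7] tq [ 0.06 -0.    0.03] w 0.0216
-0.04 [269.8 206. ] [-10, -10, -10, -10, -11, -10, -8, -12, -9, -6, -9, -9, 39, 112, 84, 88, 86, 83, 85, 87, 86, 84, 84, 88, 84, 83, 89, 86, 84, 88, 84, 85, 86, 87, 84, 85, 83]
-0.03 [273.3 206.5] [-11, -9, -9, -9, -7, -8, -8, -8, -7, -8, -8, 2, 72, 116, 85, 85, 87, 85, 87, 87, 84, 83, 85, 86, 86, 85, 85, 86, 86, 85, 84, 84, 88, 85, 84, 82, 81]
0 [284.  207.9] [-8, -7, -8, 0, 8, 10, 5, -3, -11, -6, 8, 11, 27, 111, 86, 88, 84, 84, 83, 85, 86, 87, 85, 84, 86, 85, 83, 86, 86, 83, 84, 82, 84, 83, 84, 83, 85]
0.03 [294.9 209.4] [11, 12, 12, 11, 11, 10, 11, 10, 13, 10, 12, 19, 65, 116, 84, 84, 85, 83, 82, 81, 79, 79, 80, 79, 82, 83, 80, 80, 79, 84, 80, 80, 82, 79, 80, 81, 80]
0.04 [298.6 209.9] [11, 11, 11, 12, 9, 12, 11, 12, 11, 11, 8, 5, 16, 107, 70, 56, 55, 57, 58, 60, 53, 57, 64, 62, 60, 61, 67, 63, 65, 68, 67, 67, 74, 73, 71, 72, 74]
[318.3 154.4]
[-2, -3, -3, -2, -2, 0, 12, 85, 96, 67, 5, 2, 3, -1, -5, -2, -3]
[318.3 195.6]
[-2, -3, -2, -2, 0, 0, 11, 82, 96, 73, 3, 3, 3, -2, -4, -3, -4]
```

Run:
```python
from bench import r
print(r.close_job())
```

```text
the job is handed in; nothing more can be done
None
```

The plate is mounted upright in the sprung stand, released with its top edge at cap height according to both the scene and wrist cameras. The arm is withdrawn and the job was handed in at about 14 s; no verdict came back, and the tin, type block and loupe were not re-measured afterwards, though every move was planned clear of them.

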